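# Release the round movement carrier from the twin-lane feeder

## Robot

A 6-joint arm with a two-finger parallel gripper is mounted at the origin on the work surface. World frame = base frame: x ahead of the robot, y to its left, z up, the work surface at z = 0. Lengths are in m, angles in degrees, forces in N, time in s.
With the tool pointing down it reaches from about 0.375 to 0.9 m from the base axis. Payload 3.1 kg.
Tool frame: the origin (TCP) lies at the very end of the fingers, on their centre line; the grasp point (between the pads) lies 19 mm behind it (bot.hold_point_z is the z of the grasp point in the tool frame, in m); z points along the fingers, y is the direction in which the jaws open and shut (so a half turn about z gives the same grasp; the last joint's range is limited). The gripper opens to 87 mm and grips with 3 to 60 N. Pads are 19 mm wide; open, the fingers measure 117 mm over their backs; the gripper's body (75 mm by 190 mm) begins 51 mm behind the grasp point.
Start: joints at [55.204, 30.224, 82.088, -0, 67.689, -10.227], TCP at [0.26, 0.568, 0.223] pointing down, gripper open.
Joint ranges: [-176.69, 176.69], [-43.24, 126.21], [12.49, 139.97], [-82, 262], [0, 151.66], [-163.58, 163.58]. Speed limits (degrees/s): [159.86, 159.86, 180, 180, 180, 180].

## Interface

Orientations are given as a 3x3 rotation matrix whose columns are the frame's x, y, z axes.
In Python, from rig import bot gives the robot as it stands.
- The arm moves only by the tool servo_tool, never from a script. Its argument "increments" is a list of rows, each a list of 3 entries, a list of its own where there are three numbers: the closure, from 0 (fully open) to 1 (shut), then the shift along the tool's x, y, z in mm, then the turn about the tool's z in degrees. In form: [[claw, [x, y, z], turn], ...]. A call has 1 to 5 rows; each row shifts and turns the commanded pose from where the row before left it, along the tool's axes as they then stand; what a row does not reach is not made up. A row lasts 1/8 s, in which the tool goes at most 62.5 mm and 10.7 degrees, less where a joint would pass 70% of its speed; a pose out of reach is approached as far as the arm can. A call with a gripper value outside its range is refused whole. The fingers move at their own pace and stop on an object; the grip force is fixed at half the most. Time passes only in rows, so rows that do not move let the fingers close. It gives the time, the measured TCP pose, the force and the opening at its end, in the units of the state.
- bot.read_state(): the state, without advancing time (a new reading comes with each control period).
- bot.capture(name): name is "side" or "top" or "wrist"; returns (picture, depth): 480x640x3 uint8, blue, green, red; 480x640 float32, m along the optical axis (not along the pixel's ray), 0 where there is no reading.
- bot.camera_info(name): a dict with "K" (3x3 intrinsics, pixels), "R" (3x3) and "t" (3): a world point X has camera coordinates R X + t; the wrist camera has in their place "mount" (4x4, takes a point from camera to tool coordinates, whose origin is the TCP and whose axes are the flange's). Camera axes: x right, y down, z forward; pixel columns grow to the right and rows downward; lengths in m; the calibration is good to about 2 mm. A picture is of the moment at which its call begins: read the wrist's pose just before it. camera_info takes no time and is no camera call.
- bot.hand_in(): hands the job in, once; it reports no verdict.
Trained networks look in the newest picture that a camera, given by its name, has taken for a name from the list of things; names that differ only in an ending like _2 or _b are one class to them, and where a whole thing is asked for, a point or a joint stands for the part that bears it (a point fixed in the world has none). Each returns a list of dicts, best first, with "p" (0 to 1); they miss things now and then, are a little off and sometimes report something else, mostly with a low value. They report only what shows in the picture. A call takes as long as a camera call. They do not tell look-alikes from the thing itself.
- bot.find_in(camera, thing): "bbox" ([left, top, right, bottom] in pixels, round what is visible of it).
- bot.trace(camera, thing): "region" (480x640 bool, what is visible of it) and "bbox" ([left, top, right, bottom] in pixels, round what is visible of it).
The state is a dict: "time_s": time; "joint_positions": joint angles; "qvel": joint speeds; "tau": joint torques, N m; "position": TCP position; "tcp_rot": TCP orientation; "force": force on the tool from outside, world axes, zero at the start; "moment": the same for the moment, N m; "opening": opening from 0.0 (shut) to 1.0 (fully open).
Only numpy, scipy, OpenCV 4.12 (cv2) and the standard library are available. Lean on these libraries where they do the work, as an engineer would, in place of code of your own. Each camera call takes 0.05 s, during which the arm holds its last target.

## Task

Release the round carrier from the feeder: with the fingertips, press down the paddle of the lever whose gate holds it, keep it down until the carrier has slid to the stop at the low end of its lane, then let the lever come back up so the gate is shut again. Leave the square carrier waiting behind its own gate, do not press its lever or touch either carrier, and do not disturb the things standing around.

Things in the scene. Friction and masses are not known exactly. Their poses are not given: they have to be found in the camera images.
- feeder: twin-lane gravity feeder fixed to the bench, aluminium base 250 x 270 mm. Two white lanes side by side slope 13 degrees down to the feeder's -x (the end nearer the robot), where a stop bar closes them. Origin: underside of the base, midway between the lanes, level with the gates; z up; left lane centred at y = +38 mm, right lane at y = -38 mm. Lanes 70 mm wide, rims 10 mm high
- round_carrier: round carrier: black puck 64 mm across, 12 mm thick, a small metal watch movement on top (to 15 mm high). Waits behind the gate of one lane (which one varies) at feeder x = +35 mm; slides down by itself in under 1 s when the gate is up and rests on the low stop at feeder x = -75 mm, origin 23 mm above the bench. Origin: centre of its underside; z normal to the lane
- square_carrier: square carrier: the same black material, 64 x 64 x 12 mm, waiting in the other lane at feeder x about +35 mm. Origin: centre of its underside
- lever_left (a joint): rocking lever across the left lane, rad: 0 at rest with the gate shut, grows as the paddle goes down, stop at 0.36; the gate clears a carrier at about 0.2. Pivots about the feeder's x axis at y = +112 mm, 80 mm above the bench, outside the lane. A spring returns it: about 4 N on the paddle at the start of the press, 9 N fully down
- gate_left_tip (a point): foot of the steel gate prong (16 mm wide, 5 mm thick) on the inner end of the left lever; stands in the left lane 3 mm above its floor, 43 mm above the bench, and rises as the paddle goes down
- paddle_left_top (a point): centre of the top face of the left paddle: a black rubber press plate on the outer end of the left lever, 40 mm (x) x 50 mm (y) x 10 mm, at feeder y = +190 mm, 78 mm outward of the pivot; 92 mm above the bench at rest, about 65 mm fully down. It turns with the lever
- lever_right (a joint): rocking lever across the right lane, rad: 0 at rest with the gate shut, grows as the paddle goes down, stop at 0.36; the gate clears a carrier at about 0.2. Pivots about the feeder's x axis at y = -112 mm, 80 mm above the bench, outside the lane. A spring returns it: about 4 N on the paddle at the start of the press, 9 N fully down
- gate_right_tip (a point): foot of the steel gate prong (16 mm wide, 5 mm thick) on the inner end of the right lever; stands in the right lane 3 mm above its floor, 43 mm above the bench, and rises as the paddle goes down
- paddle_right_top (a point): centre of the top face of the right paddle: a black rubber press plate on the outer end of the right lever, 40 mm (x) x 50 mm (y) x 10 mm, at feeder y = -190 mm, 78 mm outward of the pivot; 92 mm above the bench at rest, about 65 mm fully down. It turns with the lever
- driver_stand: bystander, loose: screwdriver stand: round metal foot 72 mm across with five thin upright drivers, 93 mm tall. Origin: centre of its underside
- loupe: bystander, loose: black eye loupe, a stub cone 38 mm across, 34 mm tall. Origin: centre of its underside
- oil_pot: bystander, loose: glass oil pot 40 mm across, 28 mm tall with its small knob. Origin: centre of its underside
- dust_cover: bystander, loose: clear dust cover, low dome 60 mm across, 50 mm tall with its knob. Origin: centre of its underside
- parts_dish: bystander, loose: white ceramic dish 80 mm across, 22 mm tall. Origin: centre of its underside
- solvent_jar: bystander, loose: amber jar with black cap, 56 mm across, 75 mm tall. Origin: centre of its underside
- screwdriver: bystander, loose: screwdriver lying flat, 130 mm long
There are look-alikes about, which are no part of the job. Leave any red look-alike of the square_carrier alone. Leave any brown look-alike of the round_carrier alone.

How it is judged:
By the outcome, as a careful person would: the job done as asked, in the order asked, and still so for the second after the job is handed in, with the robot touching nothing.
It also fails if it takes over 29 s, if anything falls off the work surface, if the arm or the gripper's body presses on something with over 40 N, if the wrist force passes 120 N, or if a joint passes its speed limit or range.

## Working session

There is one attempt and no reset: what is moved stays moved. The work goes in short steps, Python scripts to look and compute and a tool call to move; the robot and the scene stay as the last step left them, time stands still between calls to the robot, and variables do not carry over. Pictures are saved under pics/ and viewed, and the job is handed in when it is done.

Besides the shell and the picture viewer there is one more tool, called as name(argument=value, ...), one argument or row to a line, values as JSON. servo_tool: Moves the arm, as the interface text tells. Its arguments: {"type":"object","properties":{"increments":{"type":"array","items":{"type":"array"}}},"required":["increments"]}

```bash
mkdir -p pics
python3 - <<'E'
from rig import bot
import cv2,numpy as np
s=bot.read_state();print(s['time_s'],s['position'],s['tcp_rot'],s['force'],s['opening'])
for c in ['top','side']:
    p,d=bot.capture(c);cv2.imwrite(f'pics/{c}0.png',p);np.save(f'{c}0.npy',d)
    i=bot.camera_info(c);print(c,i)
    for t in ['feeder','round_carrier','square_carrier','paddle_left_top','paddle_right_top']:
        print(t,[(x['bbox'],round(x['p'],2)) for x in bot.find_in(c,t)][:4])
E
```

```text
0.0 [0.25941268 0.56782315 0.22156453] [[-9.09460774e-01  4.15787928e-01 -1.22464168e-03]
 [ 4.15789563e-01  9.09459113e-01 -1.77781711e-03]
 [ 3.74566649e-04 -2.12604815e-03 -9.99997670e-01]] [ 0.37054549 -0.23005738 -0.29991093] 1.0013643862832342
top {'K': array([[526.73108876,   0.        , 326.00216687],
       [  0.        , 526.73108876, 231.63305578],
       [  0.        ,   0.        ,   1.        ]]), 'R': array([[ 0.05984562, -0.99820141, -0.00352797],
       [-0.97674455, -0.05782951, -0.20646026],
       [ 0.2058849 ,  0.01580167, -0.97844863]]), 't': array([-0.04409985,  0.49302949,  1.15801611])}
feeder [([200.7, 163.0, 397.8, 278.6], 0.84), ([269.4, 198.0, 295.6, 226.1], 0.19)]
round_carrier [([253.5, 123.3, 279.1, 152.5], 0.66), ([268.1, 197.2, 296.1, 223.1], 0.64)]
square_carrier [([309.5, 124.3, 348.7, 156.8], 0.94), ([301.0, 198.6, 327.6, 225.4], 0.93), ([200.0, 219.3, 289.0, 234.6], 0.57), ([425.4, 333.2, 478.9, 365.9], 0.42)]
paddle_left_top [([202.0, 218.3, 289.7, 232.3], 0.82)]
paddle_right_top [([312.7, 209.3, 395.2, 227.0], 0.84)]
side {'K': array([[585.37617495,   0.        , 321.42373332],
       [  0.        , 585.37617495, 241.33219755],
       [  0.        ,   0.        ,   1.        ]]), 'R': array([[-0.98635039, -0.16438807,  0.00945867],
       [-0.10866364,  0.6066858 , -0.78747988],
       [ 0.12371385, -0.7777589 , -0.61626778]]), 't': array([0.4786222 , 0.13110565, 1.22101971])}
feeder []
round_carrier [([276.7, 271.8, 302.4, 295.3], 0.82), ([174.5, 293.8, 204.2, 322.1], 0.57)]
square_carrier [([278.3, 245.0, 310.5, 273.7], 0.77), ([194.5, 250.5, 228.7, 273.6], 0.69), ([335.7, 224.1, 352.0, 244.8], 0.53)]
paddle_left_top [([285.7, 271.1, 310.9, 337.6], 0.76), ([305.2, 198.8, 324.1, 264.2], 0.6)]
paddle_right_top [([301.7, 203.0, 320.1, 263.9], 0.69), ([235.2, 199.6, 361.9, 339.6], 0.58)]
```

Run:
```python
import cv2
a=cv2.imread('pics/top0.png');cv2.imwrite('pics/top0c.png',cv2.resize(a[100:300,180:440],None,fx=3,fy=3,interpolation=2))
```

```text
(no output)
```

View pics/top0.png

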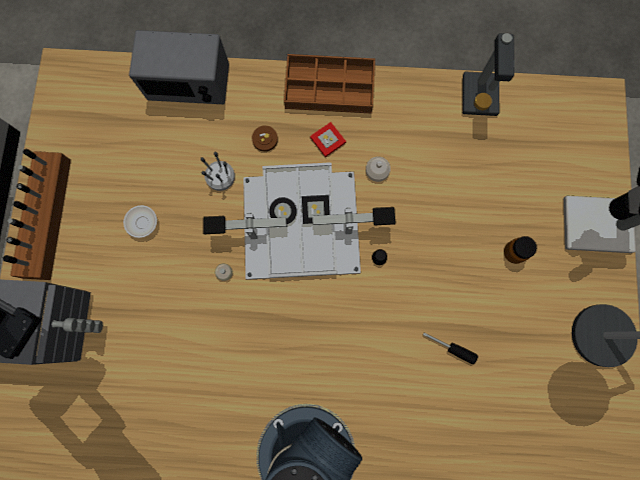

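View pics/side0.png

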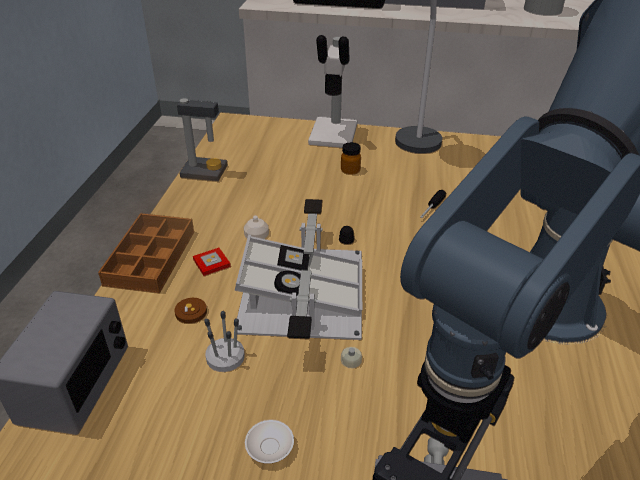

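```bash
ls pics
```

```text
side0.png
top0.png
top0c.png
```

View pics/top0c.png

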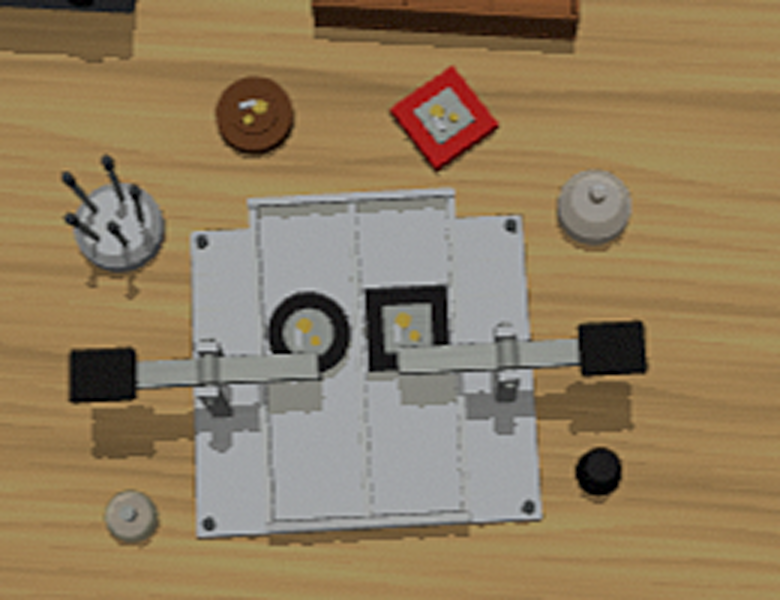

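The round black carrier at top (283,211) is in the left lane, behind the left lever's gate. The brown disc (264,138) and the red square (328,139) are look-alikes lying on the bench. So the target is the left paddle at top (214,225).

```bash
cat > h.py <<'E'
from rig import bot
import cv2,numpy as np
def w(c,u,v,d=None,z=None):
    i=bot.camera_info(c);K,R,t=i['K'],i['R'],i['t']
    r=np.linalg.inv(K)@np.array([u,v,1.])
    if z is None: return R.T@(r*d-t)
    o=-R.T@t; q=R.T@r; return o+q*(z-o[2])/q[2]
E
python3 - <<'E'
from h import *
p=cv2.imread('pics/top0.png');d=np.load('top0.npy')
for nm,(x0,x1,y0,y1) in dict(padL=(195,230,208,240),padR=(368,402,200,235)).items():
    m=np.zeros(d.shape,bool);m[y0:y1,x0:x1]=p[y0:y1,x0:x1].max(2)<60
    ys,xs=np.nonzero(m)
    P=np.array([w('top',x,y,d[y,x]) for y,x in zip(ys,xs) if d[y,x]>0])
    P=P[(P[:,2]>.07)&(P[:,2]<.11)]
    print(nm,len(P),P.mean(0),np.median(P,0),P.min(0),P.max(0))
    c=cv2.minAreaRect(np.argwhere(m)[:,::-1].astype(np.float32));print(c, w('top',*c[0],z=.092))
d2=np.load('side0.npy')
p2=cv2.imread('pics/side0.png')
m=np.zeros(d.shape,bool);m[312:342,284:316]=p2[312:342,284:316].max(2)<60
P=np.array([w('side',x,y,d2[y,x]) for y,x in np.argwhere(m)]);P=P[(P[:,2]>.087)]
print('side',len(P),P.mean(0),P.min(0),P.max(0))
for n,(u,v) in dict(carrier=(283,211),).items(): print(n,w('top',u,v,d[v,u]))
# stand and pot heights near
for n,(u,v) in dict(stand=(219,178),pot=(223,271),dish=(141,222)).items(): print(n,w('top',u,v,d[v,u]))
s=bot.read_state();print(s['position'])
for c in ['top']:
  for r in bot.trace(c,'driver_stand')[:1]: print(r['p'],r['bbox'])
E
```

```text
padL 376 [0.48720412 0.23508474 0.09225112] [0.48690622 0.23468237 0.09227846] [0.46685818 0.20918561 0.08336537] [0.50828472 0.26105246 0.09834631]
((214.0, 224.5), (17.0, 22.0), 90.0) [0.48769333 0.23441705 0.092     ]
padR 372 [ 0.52984247 -0.14119421  0.0922691 ] [ 0.52997599 -0.14159592  0.09248979] [ 0.51008533 -0.16740293  0.0795958 ] [ 0.55105764 -0.11655413  0.09885177]
((383.5, 215.5), (17.0, 23.0), 90.0) [ 0.53052627 -0.14119086  0.092     ]
side 476 [0.48630208 0.23960545 0.09227752] [0.33527855 0.20850014 0.08704282] [0.50867871 0.94879879 0.85119104]
carrier [0.53556216 0.0867733  0.0598014 ]
stand [0.60273831 0.23948596 0.0698876 ]
pot [0.39291812 0.21713032 0.02881371]
dish [0.50199941 0.4305925  0.00444028]
[0.25981461 0.56839471 0.22255044]
0.75 [199.8, 152.5, 234.5, 190.4]
```

Round carrier is in the left lane. The left paddle top is at about (0.487, 0.235, 0.092) by both cameras, and the paddle spacing measures 0.379 m against 0.380 expected. Next I move above it with the fingers shut.

servo_tool(
  increments=[
    [1,[-49.3,-29.8,8],0],
    [1,[-49.3,-29.8,8],0],
    [1,[-49.3,-29.8,8],0],
    [1,[-49.3,-29.8,8],0],
    [1,[-49.3,-29.8,8],0],
  ],
)

```text
time_s: 1.27
position: [0.4232, 0.329, 0.1826]
tcp_rot: [[-0.91, 0.416, 0.001], [0.416, 0.91, 0.0], [-0.001, 0.001, -1.0]]
force: [0.2, 0.2, 0.7]
opening: 0.513
```

servo_tool(
  increments=[
    [1,[-49.3,-29.8,8],0],
    [1,[-49.3,-29.8,8],0],
    [1,[0,0,0],0],
    [1,[0,0,0],0],
    [1,[0,0,0],0],
  ],
)

```text
time_s: 1.9
position: [0.4861, 0.2364, 0.1667]
tcp_rot: [[-0.91, 0.414, -0.0], [0.414, 0.91, 0.0], [0.0, 0.0, -1.0]]
force: [0.3, 0.2, -0.3]
opening: 0.019
```

Run:
```python
from h import *
p,d=bot.capture('side');q,_=bot.capture('wrist')
a=cv2.resize(p[170:370,200:400],(400,400));b=cv2.resize(q,(400,300))
o=np.zeros((400,800,3),np.uint8);o[:,:400]=a;o[:300,400:]=b;cv2.imwrite('pics/above.png',o)
```

```text
(no output)
```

View pics/above.png

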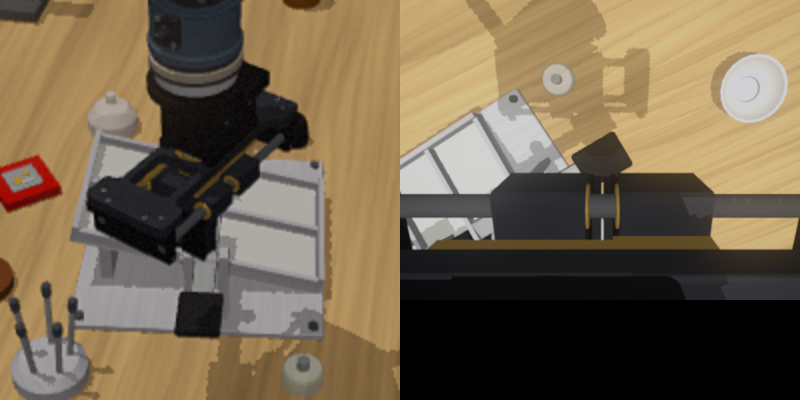

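The wrist view shows the paddle directly below the shut fingers. Descending to just above it, then pressing.

servo_tool(
  increments=[
    [1,[0,0,30],0],
    [1,[0,0,27],0],
    [1,[0,0,8],0],
    [1,[0,0,0],0],
  ],
)

```text
time_s: 2.5
position: [0.4866, 0.2357, 0.1015]
tcp_rot: [[-0.91, 0.415, -0.001], [0.415, 0.91, -0.0], [0.0, -0.0, -1.0]]
force: [1.3, 0.5, 0.7]
opening: 0.004
```

servo_tool(
  increments=[
    [1,[0,0,6],0],
    [1,[0,0,6],0],
    [1,[0,0,6],0],
    [1,[0,0,4],0],
    [1,[0,0,2],0],
  ],
)

```text
time_s: 3.12
position: [0.4877, 0.2364, 0.0784]
tcp_rot: [[-0.909, 0.416, 0.002], [0.416, 0.909, 0.002], [-0.001, 0.003, -1.0]]
force: [-0.4, 4.2, 7.4]
opening: 0.006
```

servo_tool(
  increments=[
    [1,[0,0,6],0],
    [1,[0,0,3],0],
    [1,[0,0,0],0],
    [1,[0,0,0],0],
    [1,[0,0,0],0],
  ],
)

```text
time_s: 3.75
position: [0.4879, 0.2358, 0.0699]
tcp_rot: [[-0.909, 0.416, 0.003], [0.416, 0.909, 0.001], [-0.002, 0.002, -1.0]]
force: [-1.2, 3.3, 9.3]
opening: 0.005
```

servo_tool(
  increments=[
    [1,[0,0,0],0],
    [1,[0,0,0],0],
    [1,[0,0,0],0],
    [1,[0,0,0],0],
    [1,[0,0,0],0],
  ],
)

```text
time_s: 4.38
position: [0.4879, 0.2358, 0.07]
tcp_rot: [[-0.909, 0.416, 0.003], [0.416, 0.909, 0.001], [-0.002, 0.002, -1.0]]
force: [-1.5, 1.7, 9.5]
opening: 0.007
```

Run:
```python
from h import *
p,d=bot.capture('side');q,_=bot.capture('top')
a=cv2.resize(p[170:370,200:400],(400,400));b=cv2.resize(q[140:300,180:420],(400,267))
o=np.zeros((400,800,3),np.uint8);o[:,:400]=a;o[:267,400:]=b;cv2.imwrite('pics/press.png',o)
for c in('side','top'):print([(r['bbox'],r['p']) for r in bot.find_in(c,'round_carrier')])
```

```text
[]
[([273.2, 245.5, 297.3, 270.9], 0.68), ([253.1, 125.6, 281.3, 149.9], 0.63), ([312.6, 206.0, 397.9, 226.1], 0.35)]
```

View pics/press.png

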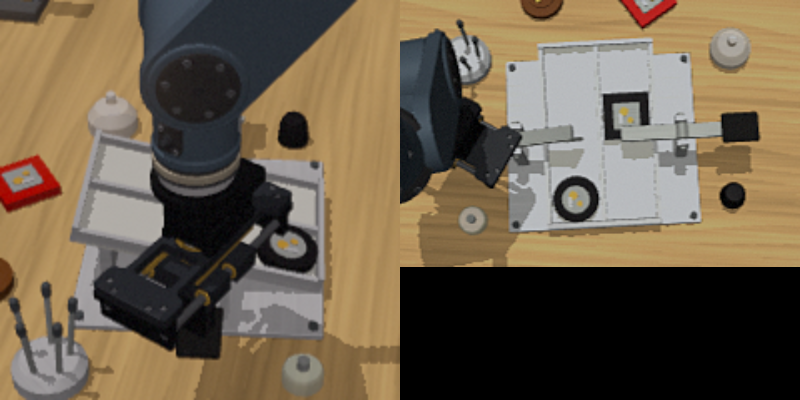

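The round carrier is down near the low end at top (285,258), and the square one is still waiting. I check that it rests on the stop before releasing.

Run:
```python
from h import *
q,d=bot.capture('top')
P=w('top',285.2,258.2,z=.036)
L=np.array([.487,.235]);Rr=np.array([.530,-.1413]);c=(L+Rr)/2;y=(L-Rr)/np.linalg.norm(L-Rr);x=np.array([y[1],-y[0]])
print(P,'feeder x,y',(P[:2]-c)@x,(P[:2]-c)@y, d[258,285], w('top',285,258,d[258,285]))
print([(r['bbox'],r['p']) for r in bot.find_in('top','round_carrier')][:2])
cv2.imwrite('pics/stop.png',cv2.resize(q[190:290,230:370],None,fx=5,fy=5,interpolation=2))
```

```text
[0.43007113 0.07557325 0.036     ] feeder x,y -0.0746607762019325 0.03744169809009619 1.2094111 [0.43001797 0.07577673 0.03918098]
[([270.6, 246.2, 299.8, 272.5], 0.71)]
```

View pics/stop.png

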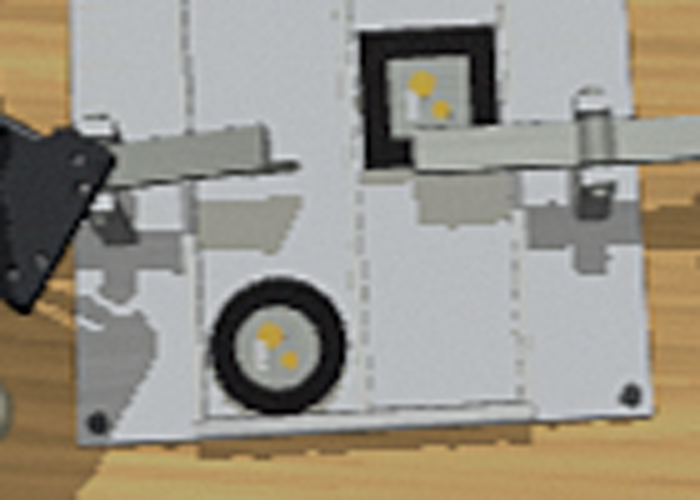

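The carrier is against the stop: it measures feeder x = -74.7 mm, where -75 is expected. Releasing slowly straight up.

servo_tool(
  increments=[
    [1,[0,0,-6],0],
    [1,[0,0,-6],0],
    [1,[0,0,-6],0],
    [1,[0,0,-6],0],
    [1,[0,0,-6],0],
  ],
)

```text
time_s: 5.3
position: [0.4867, 0.235, 0.0987]
tcp_rot: [[-0.909, 0.416, -0.001], [0.416, 0.909, -0.0], [0.0, -0.001, -1.0]]
force: [0.1, -0.2, -0.2]
opening: 0.005
```

servo_tool(
  increments=[
    [1,[0,0,-20],0],
    [1,[0,0,-40],0],
    [1,[0,0,-40],0],
    [1,[0,0,0],0],
    [1,[0,0,0],0],
  ],
)

```text
time_s: 5.92
position: [0.4861, 0.2348, 0.1978]
tcp_rot: [[-0.909, 0.416, -0.002], [0.416, 0.909, -0.001], [0.001, -0.001, -1.0]]
force: [0.5, 0.4, -0.8]
opening: 0.009
```

servo_tool(
  increments=[
    [1,[40,25,0],0],
    [1,[45,28,0],0],
    [1,[45,28,0],0],
    [1,[0,0,0],0],
    [1,[0,0,0],0],
  ],
)

```text
time_s: 6.55
position: [0.4018, 0.3623, 0.1972]
tcp_rot: [[-0.91, 0.415, -0.002], [0.415, 0.91, -0.002], [0.001, -0.003, -1.0]]
force: [0.5, -0.3, -0.4]
opening: 0.009
```

Run:
```python
from h import *
s=bot.read_state();print(s['time_s'],s['position'],s['force'])
q,d=bot.capture('top');cv2.imwrite('pics/end.png',cv2.resize(q[100:300,180:440],None,fx=3,fy=3,interpolation=2))
a=cv2.imread('pics/top0.png');D=cv2.absdiff(a,q).max(2)>50;print(D[100:300,180:440].sum())
print([(r['bbox'],r['p']) for r in bot.find_in('top','round_carrier')][:3])
p,_=bot.capture('side');cv2.imwrite('pics/endside.png',p)
d0=np.load('top0.npy')
for u,v in((283,219),(275,221),(214,225),(205,225)):print(u,v,w('top',u,v,d0[v,u])[2],w('top',u,v,d[v,u])[2])
```

```text
6.55 [0.40181117 0.3622714  0.19716123] [ 0.52453269 -0.33888206 -0.44810473]
873
[([271.9, 244.0, 300.3, 274.1], 0.98), ([200.9, 152.7, 235.7, 193.1], 0.73), ([372.7, 248.0, 384.7, 266.1], 0.47)]
283 219 0.08259830886916031 0.08229214385952788
275 221 0.08276064220009366 0.08571011275337241
214 225 0.09319141008213357 0.09062771918611001
205 225 0.09397727965144598 0.09501559454617489
```

View pics/end.png

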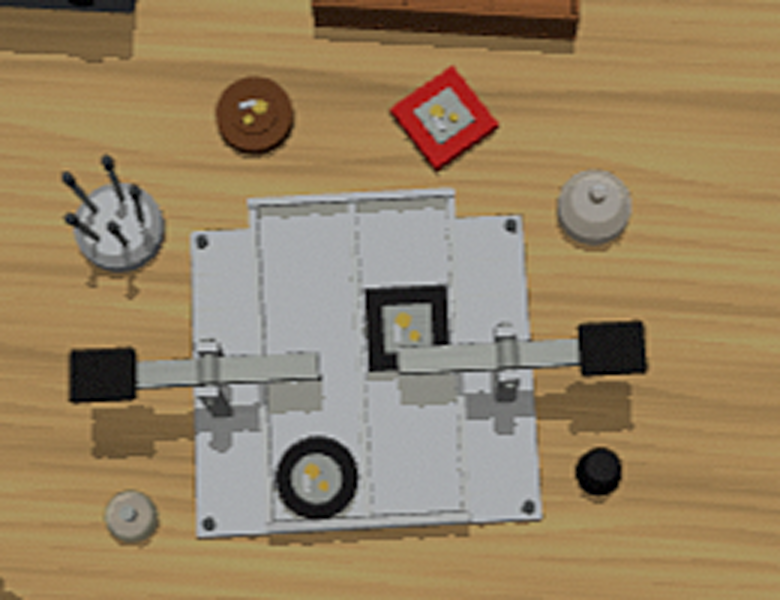

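View pics/endside.png

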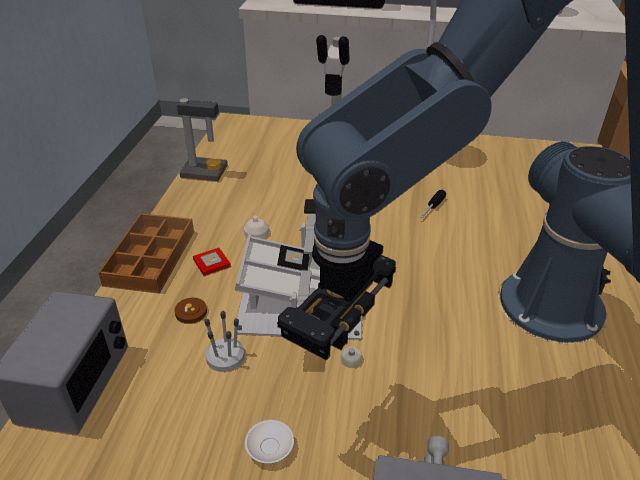

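The lever is back at its rest pose, the round carrier is at the stop, and the square carrier and bystanders haven't moved. The arm is clear, so I hand in.

```bash
python3 -c "
from rig import bot
print(bot.hand_in())"
```

```text
the job is handed in; nothing more can be done
None
```

I released the round carrier by pressing the left paddle with the shut fingertips, and handed the job in after about 6.7 s. The paddle went down about 22 mm at 9.5 N. I kept it down until the carrier was on the stop, then let it up slowly and backed the arm away.

**Last checks:**
- **Round carrier:** measured at feeder x = -74.7 mm and y = +37.4 mm while the lever was still down, against -75 and +38 expected. It was still against the stop in the last top picture.
- **Left lever:** back in its rest pose, with paddle and arm heights within about 3 mm of the start, which is depth noise.
- **Square carrier and right lever:** unchanged from the first picture.
- **Bystanders and look-alikes:** those close to the feeder show no change in the top view; the dish and screwdriver look in place in the last side view. I did not recheck the solvent jar, which the arm hid; it was well away from the arm's path.
- **Arm:** free of contact, with under 1 N on the tool.

The network found no round carrier in the side view during the press, when the gripper partly hid it. The top camera measurement settled it, and no other checks disagreed.

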